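# Snap the loose shakers back into the clip rail

### The arm

A 6-joint arm with a two-finger parallel gripper is mounted at the origin on a cart in front of the work surface, level with it; the furniture and walls round the work are solid. World frame = base frame: x ahead of the robot, y to its left, z up, the work surface at z = 0. Lengths are in m, angles in rad, forces in N, time in s.
With the tool pointing down it reaches from about 0.225 to 0.725 m from the base axis. Payload 3.1 kg.
Tool frame: the origin (TCP) lies at the very end of the fingers, on their centre line; the grasp point (between the pads) lies 19 mm behind it; z points along the fingers, y is the line along which they close (so a half turn about z gives the same grasp; the last joint's range is limited). The gripper opens to 85 mm and grips with 20 to 120 N. Pads are 22 mm wide; open, the fingers measure 114 mm over their backs; the gripper's body (76 mm by 85 mm) begins 54 mm behind the grasp point. The pads swing forward as they close: fully open they stand 13 mm farther back than shut.
Start: joints at [1.164, 0.048, 0.099, 1.622, 0, 1.443], TCP at [0.144, 0.505, 0.199] pointing down, gripper open.
Joint ranges: [-2.91, 2.91], [-0.99, 1.94], [-1.21, 1.42], [-2.12, 2.29], [-1.49, 1.47], [-3.14, 3.14]. Speed limits (rad/s): [2.79, 2.79, 3.14, 3.14, 3.14, 3.14].

### API

Orientations are given as a 3x3 rotation matrix whose columns are the frame's x, y, z axes.
In Python, from plant import r gives the robot as it stands.
- The arm moves only by the tool arm_command, never from a script. Its arguments are lists of equal length, an entry for each row: "xyz": the shift along the tool's x, y, z scaled (see below), a list of three; "rotation": the turn, a rotation vector about the tool's x, y, z scaled (see below), a list of three. In form: {"xyz": [[dx, dy, dz], ...], "rotation": [[wx, wy, wz], ...]}. A call has exactly 5 rows; each row shifts and turns the commanded pose from where the row before left it, along the tool's axes as they then stand; what a row does not reach is not made up. The controller multiplies each number of a shift by 0.04 m and each number of a turn by 6 degrees. A row lasts 1/12 s, in which the tool goes at most 41.7 mm and 7.16 degrees, less where a joint would pass 70% of its speed; a pose out of reach is approached as far as the arm can. A call with a number of a shift or a turn outside -1 to 1 is refused whole. A call with a gripper value outside its range is refused whole. "claw" is the opening, from 0 (shut) to 1 (fully open), set as the call begins (left out, the last holds). The fingers move at their own pace and stop on an object; "force" is the grip in N (left out, the last holds). Time passes only in rows, so rows that do not move let the fingers close, or fill a call up. It gives the time, the measured TCP pose, the force, the opening and the grip force at its end, in the units of the state.
- r.get_obs(): the state, without advancing time (a new reading comes with each control period).
- r.get_image(name): name is "side" or "top"; returns a dict with "image" (480x640x3 uint8, blue, green, red), "range_z" (480x640 float32, m along the optical axis (not along the pixel's ray), 0 where there is no reading), "mtx" (3x3 intrinsics, pixels), "k1" (the pictures are not rectified: a ray, as slopes to the right and down, at radius r is drawn at 1 + k1 r^2 times it, then the intrinsics apply), "R" (3x3) and "t" (3): a world point X has camera coordinates R X + t. Camera axes: x right, y down, z forward; pixel columns grow to the right and rows downward; lengths in m; the calibration is good to about 2 mm. A picture is of the moment at which its call begins.
- r.hand_in(): hands the job in; it is judged then, once.
The state is a dict: "time_s": time; "qpos": joint angles; "joint_vel": joint speeds; "joint_torque": joint torques, N m; "eef_pos": TCP position; "orientation": TCP orientation; "ft_force": force on the tool from outside, world axes, zero at the start; "ft_torque": the same for the moment, N m; "finger_gap": finger opening in m; "finger_force": force on a finger pad.
Only numpy, scipy, OpenCV 4.12 (cv2) and the standard library are available. Lean on these libraries where they do the work, as an engineer would, in place of code of your own. Each camera call takes 0.05 s, during which the arm holds its last target. There are 200 camera calls.

### The job

Put the two loose shakers, the salt and the brown spice, back into the two empty spring clips of the clip rail, either one in either clip: keeping the shaker upright and low, push it sideways into the clip's open front until it snaps fully home and stands on the counter, rather than dropping it in from above. Leave the shaker that is already clipped where it is, and do not disturb the other things on the counter.

Things in the scene. Friction and masses are not known exactly. Their poses are not given: they have to be found in the camera images.
- salt_shaker_center (a point): loose salt shaker, standing upright on the worktop: round clear body with white contents, 44 mm across at its widest (30 mm up), tapering to a grey domed cap 34 mm across between 62 and 79 mm up; 90 mm tall, about 0.15 kg. This point is on its axis, half-way up (45 mm above its underside); z is its axis.
- spice_shaker_center (a point): loose spice shaker with brown-grey contents, standing upright on the worktop, in no clip: 44 mm across at its widest (30 mm up), tapering to a grey domed cap 34 mm across between 62 and 79 mm up; 90 mm tall, about 0.15 kg. This point is on its axis, half-way up (45 mm above its underside); z is its axis.
- sugar_shaker_center (a point): third shaker, same shape and size and also with brown-grey contents, which already sits in one of the three clips (always clip_a) and must stay there. Point on its axis, half-way up.
- clip_rail: fixed low aluminium rail, 328 mm long, 52 mm high, with three spring clips (white-tipped steel jaws) at 100 mm pitch. Origin: on the worktop, mid-row, on the line through the three seat axes. y runs along the row, x from the clips' open fronts to the rail (away from the robot at yaw 0), z up. Its face is 33 mm behind the row line, its foot reaches 75 mm behind it.
- clip_a_seat (a point): seat of the clip that is already taken by the third shaker; it may be any of the three in the row. Same kind of point and axes as clip_b_seat.
- clip_b_seat (a point): seat of an empty clip: the centre of a fully home shaker lies here (45 mm above the worktop on which it stands). x points straight into the clip: a shaker enters its open front moving along +x. Slippery jaws, 36 to 52 mm above the worktop: 65 mm mouth 30 mm before the seat; white tips 13 mm before it, 34 mm apart, must spread for the shaker (some 2 to 8 N). Back stop 21.5 mm behind.
- clip_c_seat (a point): seat of the other empty clip; the same as clip_b_seat in every respect. clip_a, b and c may stand in any order along the rail. A shaker held 3 to 5 mm clear of the worktop goes in well and drops that much when let go; pushed while its foot drags hard on the worktop, it tips.
- syrup_jug: bystander: syrup pourer with black handle, 131 mm tall, behind the rail. Origin under it on the worktop.
- tumbler_b: bystander: clear tumbler, 81 mm diameter, 91 mm tall. Origin under it on the worktop.
- tea_box: bystander: green tea box, 46x59x100 mm. Origin under it on the worktop.
Not all that is in view belongs to the job. What is shaped like the part that bears sugar_shaker_center but orange or turquoise is not meant.

How it is judged:
On the way:
1. one of the two loose shakers is snapped home, upright, in an empty clip (((horizontal distance between salt_shaker_center and clip_b_seat below 0.005 m and angle between salt_shaker_center's own z axis and vertical below 0.1 rad and z of salt_shaker_center in the frame of clip_b_seat between -0.006 and 0.006 m) or (horizontal distance between salt_shaker_center and clip_c_seat below 0.005 m and angle between salt_shaker_center's own z axis and vertical below 0.1 rad and z of salt_shaker_center in the frame of clip_c_seat between -0.006 and 0.006 m) or (horizontal distance between spice_shaker_center and clip_b_seat below 0.005 m and angle between spice_shaker_center's own z axis and vertical below 0.1 rad and z of spice_shaker_center in the frame of clip_b_seat between -0.006 and 0.006 m) or (horizontal distance between spice_shaker_center and clip_c_seat below 0.005 m and angle between spice_shaker_center's own z axis and vertical below 0.1 rad and z of spice_shaker_center in the frame of clip_c_seat between -0.006 and 0.006 m))), for 0.2 s.
At the end, for the whole second after the job is handed in: Salt and spice shaker sit one in each formerly empty clip: axis within 5 mm of the seat, upright within 0.1 rad, standing on the worktop (6 mm). The third shaker is upright in its clip (moved under 6 mm); syrup jug, tumbler and tea box moved under 20 mm (((horizontal distance between salt_shaker_center and clip_b_seat below 0.005 m and angle between each of salt_shaker_center, spice_shaker_center's own z axis and vertical below 0.1 rad and z of salt_shaker_center in the frame of clip_b_seat between -0.006 and 0.006 m and horizontal distance between spice_shaker_center and clip_c_seat below 0.005 m and z of spice_shaker_center in the frame of clip_c_seat between -0.006 and 0.006 m) or (horizontal distance between salt_shaker_center and clip_c_seat below 0.005 m and angle between each of salt_shaker_center, spice_shaker_center's own z axis and vertical below 0.1 rad and z of salt_shaker_center in the frame of clip_c_seat between -0.006 and 0.006 m and horizontal distance between spice_shaker_center and clip_b_seat below 0.005 m and z of spice_shaker_center in the frame of clip_b_seat between -0.006 and 0.006 m)) and distance of sugar_shaker_center from where it was at the start of the episode below 0.006 m and angle between sugar_shaker_center's own z axis and vertical below 0.1 rad and distance of each of syrup_jug, tumbler_b, tea_box from where it was at the start of the episode below 0.02 m); the robot touches nothing.
It fails at once if a shaker is lowered into an empty clip from above instead of being pushed in from its open front (over the seat within 12 mm, with its underside 25 to 55 mm above the worktop) ((horizontal distance between salt_shaker_center and clip_b_seat below 0.012 m and z of salt_shaker_center in the frame of clip_b_seat between 0.025 and 0.055 m) or (horizontal distance between salt_shaker_center and clip_c_seat below 0.012 m and z of salt_shaker_center in the frame of clip_c_seat between 0.025 and 0.055 m) or (horizontal distance between spice_shaker_center and clip_b_seat below 0.012 m and z of spice_shaker_center in the frame of clip_b_seat between 0.025 and 0.055 m) or (horizontal distance between spice_shaker_center and clip_c_seat below 0.012 m and z of spice_shaker_center in the frame of clip_c_seat between 0.025 and 0.055 m)).
It fails at once if the shaker that is already clipped is pulled out or knocked (moved more than 15 mm) (distance of sugar_shaker_center from where it was at the start of the episode above 0.015 m).
It fails at once if a bystander (syrup jug, tumbler, tea box) is pushed more than 40 mm or knocked over (distance of any of syrup_jug, tumbler_b, tea_box from where it was at the start of the episode above 0.04 m or angle between any of syrup_jug, tumbler_b, tea_box's own z axis and vertical above 0.4 rad).
It also fails if it takes over 54 s, if anything falls off the work surface, if the arm or the gripper's body presses on something with over 40 N, if the wrist force passes 120 N, or if a joint passes its speed limit or range.

## Working session

There is one attempt and no reset: what is moved stays moved. The work goes in short steps, Python scripts to look and compute and a tool call to move; the robot and the scene stay as the last step left them, time stands still between calls to the robot, and variables do not carry over. Pictures are saved under pics/ and viewed, at most 10 in all, crops included, and the job is handed in when it is done.

Besides the shell and the picture viewer there is one more tool, called after "Request:" in YAML: its name, and indented under it one key for each argument. arm_command: Moves the arm, as the interface text tells. Shifts and turns lie within -1 to 1; 1 stands for 0.04 m of shift or 6 degrees of turn. Its arguments: {"type":"object","properties":{"xyz":{"type":"array"},"rotation":{"type":"array"},"claw":{"type":"number"},"force":{"type":"number"}},"required":["xyz","rotation"]}

```bash
ls; mkdir -p pics; cat > h.py <<'E'
import numpy as np, cv2
from plant import r
def grab(n):
    d=r.get_image(n); np.savez('%s.npz'%n,**{k:np.asarray(v) for k,v in d.items()}); return d
def load(n):
    return dict(np.load('%s.npz'%n))
def rays(d,uv):
    uv=np.asarray(uv,float).reshape(-1,2); K=d['mtx']
    p=np.c_[(uv[:,0]-K[0,2])/K[0,0],(uv[:,1]-K[1,2])/K[1,1]]
    rd=np.linalg.norm(p,axis=1); q=rd.copy()
    for _ in range(20): q=rd/(1+float(d['k1'])*q*q)
    s=p*(q/np.maximum(rd,1e-12))[:,None]
    return np.c_[s,np.ones(len(s))]
def world(d,uv,z):   # z: depth along optical axis
    return (rays(d,uv)*np.asarray(z).reshape(-1,1)-d['t'])@d['R']
def plane(d,uv,h):
    v=rays(d,uv)@d['R']; c=-d['R'].T@d['t']
    return c+v*((h-c[2])/v[:,2])[:,None]
def cloud(d):
    H,W=d['range_z'].shape; u,v=np.meshgrid(np.arange(W),np.arange(H))
    P=world(d,np.c_[u.ravel(),v.ravel()],d['range_z'].ravel()).reshape(H,W,3)
    P[d['range_z']<=0]=np.nan
    return P
def proj(d,X):
    c=np.atleast_2d(X)@d['R'].T+d['t']; s=c[:,:2]/c[:,2:]; s=s*(1+float(d['k1'])*(s**2).sum(1,keepdims=True))
    return s*[d['mtx'][0,0],d['mtx'][1,1]]+d['mtx'][:2,2]
E
python3 - <<'E'
from h import *
for n in('top','side'):
    d=grab(n); cv2.imwrite('pics/%s0.png'%n,d['image']); print(n,d['mtx'],d['k1'],-d['R'].T@d['t'],d['R'])
o=r.get_obs(); print(o)
E
```

```text
pics
top [[617.49849789   0.         309.68152887]
 [  0.         617.49849789 239.66357079]
 [  0.           0.           1.        ]] -0.1267249430245404 [ 0.29713223 -0.0189372   1.37142657] [[ 0.10386267 -0.99457999  0.00481642]
 [-0.97318278 -0.10262516 -0.20587219]
 [ 0.20525065  0.01669518 -0.97856704]]
side [[551.18428605   0.         330.16209847]
 [  0.         551.18428605 231.10699103]
 [  0.           0.           1.        ]] -0.058663180247029593 [0.59724512 0.90511224 0.79171759] [[-0.9984985   0.05134467 -0.01909085]
 [ 0.04718836  0.62921613 -0.77579657]
 [-0.02782075 -0.77553258 -0.63069424]]
{'time_s': 0.1, 'qpos': array([1.16418814e+00, 4.86653867e-02, 9.77398881e-02, 1.62203207e+00,
       2.34446805e-05, 1.44296559e+00]), 'joint_vel': array([-0.00130683, -0.0022974 ,  0.00190973, -0.00028311, -0.00036194,
        0.00013893]), 'joint_torque': array([ 2.30863196e-03, -3.39850867e+01,  3.20936394e+01,  1.58165989e-02,
       -1.54445092e-04,  9.70243065e-06]), 'eef_pos': array([0.14423544, 0.50413541, 0.19833287]), 'orientation': array([[-9.61392441e-01,  2.75179591e-01, -8.76296576e-04],
       [ 2.75180824e-01,  9.61390457e-01, -1.97575861e-03],
       [ 2.98774720e-04, -2.14061940e-03, -9.99997664e-01]]), 'ft_force': array([ 0.69464054,  0.23251606, -0.08939617]), 'ft_torque': array([ 0.01600646, -0.01995958, -0.0325259 ]), 'finger_force': 0.0, 'finger_gap': 0.08494301627847302}
```

View pics/top0.png

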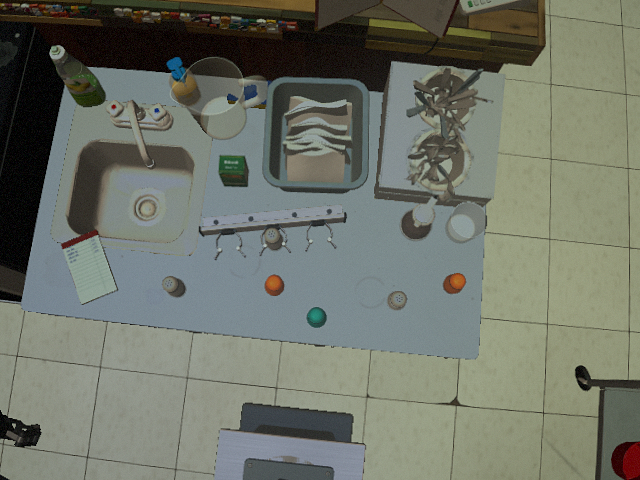

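View pics/side0.png

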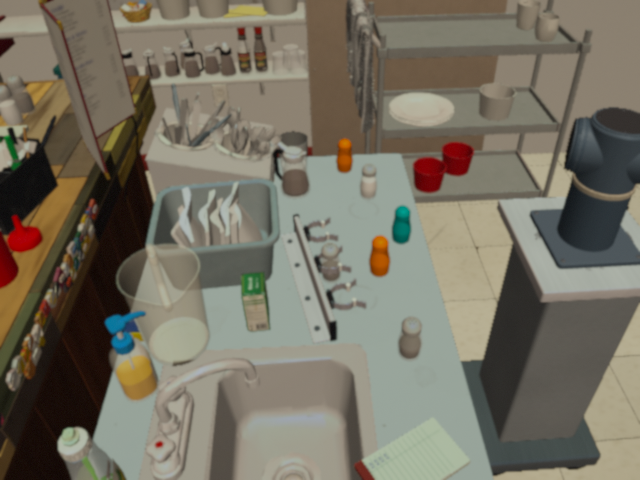

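Top view: the sugar shaker is clipped in the middle at (272,237). The empty clips are at about (230,245) and (320,236), spice is at (172,286) and salt at (397,300). The orange shakers at (274,285) and (455,283) and the turquoise one at (316,317) are distractors. Side view: spice is at (410,337), salt at (369,181), and the clip mouths face the robot at (350,298) and (318,230).

```bash
python3 - <<'E'
from h import *
D={n:load(n) for n in('top','side')}; C={n:cloud(D[n]) for n in D}
def objs(n,box):
    P=C[n]; m=(P[...,0]>box[0])&(P[...,0]<box[1])&(P[...,1]>box[2])&(P[...,1]<box[3]); return m
# approx positions
ap={'spice':(172,286),'salt':(397,300),'sugar':(272,237),'orange1':(274,285),'orange2':(455,283),'teal':(316,317)}
for k,uv in ap.items():
    p=plane(D['top'],[uv],.07)[0]; out=[]
    for n in D:
        P=C[n]; m=(np.hypot(P[...,0]-p[0],P[...,1]-p[1])<.045)
        Q=P[m]; body=Q[(Q[:,2]>.062)&(Q[:,2]<.1)]
        # circle fit on cap z 64..78
        c=Q[(Q[:,2]>.015)&(Q[:,2]<.045)] if k!='sugar' else Q[(Q[:,2]>.064)&(Q[:,2]<.077)]
        A=np.c_[2*c[:,:2],np.ones(len(c))]; s=np.linalg.lstsq(A,(c[:,:2]**2).sum(1),rcond=None)[0] if len(c)>5 else [0,0,0]
        top=Q[Q[:,2]>np.nanmax(Q[:,2])-.006] if len(Q) else Q
        out.append((n,len(c),np.round(s[:2],4),np.round(np.sqrt(max(s[2]+s[0]**2+s[1]**2,0)),4),'top',np.round(top.mean(0),4),np.round(np.nanmax(Q[:,2]),4)))
    print(k,np.round(p,4),*out,sep='\n  ')
# worktop
for n in D:
    P=C[n]; m=(np.abs(P[...,0]-.4)<.05)&(np.abs(P[...,1])<.1)&(P[...,2]<.02); print(n,'table z',np.nanmedian(P[m][:,2]))
# rail
for n in D:
    P=C[n]; p0=plane(D['top'],[(200,226)],.052)[0]; p1=plane(D['top'],[(346,213)],.052)[0]
    m=(P[...,2]>.046)&(P[...,2]<.058)&(P[...,0]>min(p0[0],p1[0])-.04)&(P[...,0]<max(p0[0],p1[0])+.05)&(P[...,1]<max(p0[1],p1[1])+.03)&(P[...,1]>min(p0[1],p1[1])-.03)
    Q=P[m]; print(n,p0,p1,len(Q)); (c,s,a)=cv2.minAreaRect(Q[:,:2].astype(np.float32)); print('rail rect',c,s,a)
im=D['top']['image'][190:330,150:430]; cv2.imwrite('pics/crop.png',cv2.resize(im,None,fx=2.8,fy=2.8,interpolation=cv2.INTER_CUBIC))
E
```

```text
spice
  [0.4389 0.2848 0.07  ]
  ('top', 94, array([0.4411, 0.2872]), np.float64(0.0203), 'top', array([0.4424, 0.287 , 0.0935]), np.float64(0.0969))
  ('side', 270, array([0.4421, 0.2907]), np.float64(0.0203), 'top', array([0.4435, 0.2939, 0.0907]), np.float64(0.0939))
salt
  [ 0.4595 -0.1944  0.07  ]
  ('top', 60, array([ 0.4631, -0.1978]), np.float64(0.0205), 'top', array([ 0.4611, -0.195 ,  0.0908]), np.float64(0.095))
  ('side', 175, array([ 0.4629, -0.1928]), np.float64(0.0192), 'top', array([ 0.4628, -0.19  ,  0.0906]), np.float64(0.0944))
sugar
  [0.5674 0.0847 0.07  ]
  ('top', 21, array([0.5694, 0.0853]), np.float64(0.0157), 'top', array([0.569 , 0.0843, 0.0905]), np.float64(0.0944))
  ('side', 74, array([0.5693, 0.0889]), np.float64(0.0157), 'top', array([0.5697, 0.0904, 0.0901]), np.float64(0.0938))
orange1
  [0.4643 0.0684 0.07  ]
  ('top', 58, array([0.4689, 0.0714]), np.float64(0.0206), 'top', array([0.4692, 0.0697, 0.0895]), np.float64(0.0935))
  ('side', 238, array([0.468 , 0.0756]), np.float64(0.0199), 'top', array([0.469 , 0.076 , 0.0901]), np.float64(0.0935))
oran
[... 323 characters left out ...]
, 54, array([ 0.409 , -0.0277]), np.float64(0.0204), 'top', array([ 0.4091, -0.0266,  0.0903]), np.float64(0.0948))
  ('side', 204, array([ 0.4079, -0.0232]), np.float64(0.0195), 'top', array([ 0.4088, -0.0193,  0.0899]), np.float64(0.0931))
top table z -0.0008212673014804283
side table z 0.0022006554869562333
top [0.57912488 0.2468304  0.052     ] [ 0.64205198 -0.0698512   0.052     ] 1180
rail rect (0.6154693365097046, 0.08917965739965439) (0.31949886679649353, 0.15274256467819214) 89.97154235839844
side [0.57912488 0.2468304  0.052     ] [ 0.64205198 -0.0698512   0.052     ] 1473
rail rect (0.6151898503303528, 0.09442772716283798) (0.3219382166862488, 0.1527288258075714) 89.77423095703125
```

View pics/crop.png

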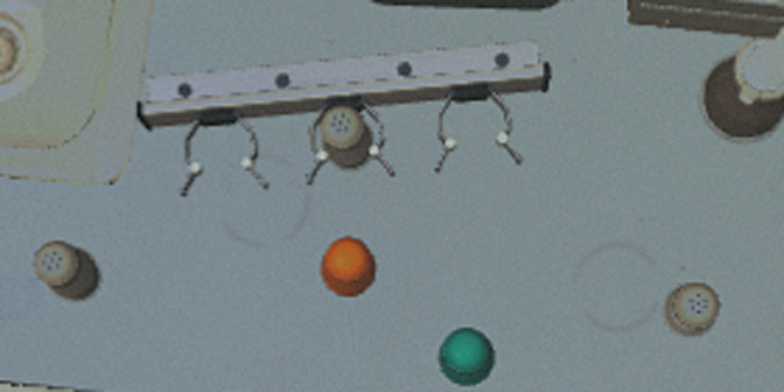

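The crop (2.8x, offset (150,190)) shows the white tip pairs at full-image pixels (219,250)/(238,248), (265,245)/(284,244) and (311,241)/(329,239). The middle clip is taken, and the mouths face down in the picture, toward the robot.

```bash
python3 - <<'E'
from h import *
D={n:load(n) for n in('top','side')}
def tri(a,b):
    cs,vs=[],[]
    for n,uv in(('top',a),('side',b)):
        d=D[n]; v=(rays(d,[uv])@d['R'])[0]; vs.append(v/np.linalg.norm(v)); cs.append(-d['R'].T@d['t'])
    A=sum(np.eye(3)-np.outer(v,v) for v in vs); B=sum((np.eye(3)-np.outer(v,v))@c for v,c in zip(vs,cs)); X=np.linalg.solve(A,B)
    return X,np.linalg.norm((np.eye(3)-np.outer(vs[0],vs[0]))@(X-cs[0]))*2
def blobs(n,guess,rad):
    g=D[n]['image'].min(2).astype(float); out=[]
    for u,v in guess:
        u,v=int(round(u)),int(round(v)); w=g[v-rad:v+rad+1,u-rad:u+rad+1]; t=np.clip(w-(np.median(w)+.5*(w.max()-np.median(w))),0,None)
        yy,xx=np.mgrid[-rad:rad+1,-rad:rad+1]; out.append((u+(t*xx).sum()/t.sum(),v+(t*yy).sum()/t.sum(),w.max()))
    return np.array(out)
T=blobs('top',[(150+a/2.8,190+b/2.8) for a,b in[(194,168),(247,162),(321,155),(374,150),(450,143),(502,138)]],4)
print(T.round(1))
W=plane(D['top'],T[:,:2],.045); print('plane tips',W.round(4))
S=blobs('side',proj(D['side'],W),6); print(proj(D['side'],W).round(1),S.round(1))
X=[]
for a,b in zip(T,S):
    x,g=tri(a[:2],b[:2]); X.append(x); print(x.round(4),round(g,4))
# caps: grey cap contour centroids -> triangulate top of the domes
cv2.imwrite('pics/sidecrop.png',cv2.resize(D['side']['image'][150:370,270:450],None,fx=2.7,fy=2.7,interpolation=cv2.INTER_CUBIC))
E
```

```text
[[219.3 249.2 173. ]
 [237.4 247.6 174. ]
 [264.5 245.1 176. ]
 [283.1 243.2 176. ]
 [310.2 240.6 173. ]
 [329.1 238.7 171. ]]
plane tips [[ 0.5334  0.1985  0.045 ]
 [ 0.541   0.1594  0.045 ]
 [ 0.5529  0.101   0.045 ]
 [ 0.5613  0.0608  0.045 ]
 [ 0.5735  0.0023  0.045 ]
 [ 0.582  -0.0384  0.045 ]]
[[352.7 302.1]
 [347.  287.4]
 [338.8 266.9]
 [333.5 253.8]
 [326.2 235.9]
 [321.5 224.2]] [[353.6 298.6 172. ]
 [347.6 283.9 168. ]
 [341.9 264.5 164. ]
 [333.1 252.  152. ]
 [326.1 231.8 165. ]
 [322.4 221.  165. ]]
[0.5318 0.1973 0.053 ] 0.0004
[0.5396 0.1583 0.0533] 0.0003
[0.5491 0.1008 0.0519] 0.0049
[0.5612 0.0604 0.0493] 0.0017
[0.5724 0.002  0.0555] 0.0023
[ 0.5799 -0.0383  0.0538] 0.0004
```

View pics/sidecrop.png

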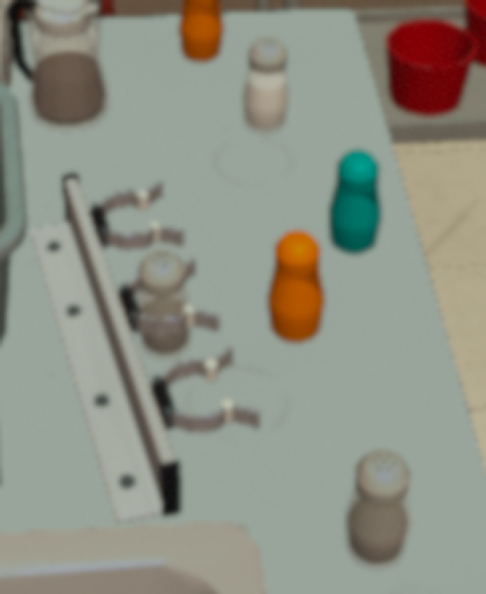

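Estimates, averaged over both views:

| Point | x, y (m) |
|---|---|
| spice | (.4416, .289) |
| salt | (.463, -.195) |
| left seat | about (.549, .181) |
| right seat | about (.589, -.014) |

- Rail yaw is about 11.7°.
- The tip tops triangulate to about 53 mm and the shaker tops to about 92 mm.

I'll grip each cap from above with the fingers closing along the clip's x axis. First step: turn the tool so its y points into the clip.

Request:
arm_command:
  xyz:
    - [0,0,0]
    - [0,0,0]
    - [0,0,0]
    - [0,0,0]
    - [0,0,0]
  rotation:
    - [0,0,1]
    - [0,0,1]
    - [0,0,1]
    - [0,0,1]
    - [0,0,1]
  claw: 1
  force: 60

```text
time_s: 0.52
eef_pos: [0.1443, 0.5043, 0.1987]
orientation: [[-0.691, 0.723, -0.001], [0.723, 0.691, -0.001], [-0.001, -0.001, -1.0]]
ft_force: [0.2, -0.3, 0.3]
finger_gap: 0.0854
finger_force: 0.0
```

Request:
arm_command:
  xyz:
    - [0,0,0]
    - [0,0,0]
    - [0,0,0]
    - [0,0,0]
    - [0,0,0]
  rotation:
    - [0,0,1]
    - [0,0,1]
    - [0,0,1]
    - [0,0,1]
    - [0,0,1]

```text
time_s: 0.93
eef_pos: [0.1443, 0.5043, 0.1987]
orientation: [[-0.237, 0.971, -0.001], [0.971, 0.237, -0.001], [-0.001, -0.001, -1.0]]
ft_force: [0.9, 0.1, 0.4]
finger_gap: 0.0854
finger_force: 0.0
```

Request:
arm_command:
  xyz:
    - [0,0,0]
    - [0,0,0]
    - [-0.68,0.62,0]
    - [-0.68,0.62,0]
    - [-0.68,0.62,0]
  rotation:
    - [0,0,0.4]
    - [0,0,0]
    - [0,0,0]
    - [0,0,0]
    - [0,0,0]

```text
time_s: 1.35
eef_pos: [0.2341, 0.4391, 0.1989]
orientation: [[-0.205, 0.979, -0.0], [0.979, 0.205, -0.001], [-0.001, -0.0, -1.0]]
ft_force: [1.3, 0.4, -0.2]
finger_gap: 0.0855
finger_force: 0.0
```

Request:
arm_command:
  xyz:
    - [-0.68,0.62,0]
    - [-0.68,0.62,0]
    - [-0.68,0.62,0]
    - [-0.68,0.62,0]
    - [-0.68,0.62,0]
  rotation:
    - [0,0,0]
    - [0,0,0]
    - [0,0,0]
    - [0,0,0]
    - [0,0,0]

```text
time_s: 1.77
eef_pos: [0.3837, 0.3302, 0.1991]
orientation: [[-0.203, 0.979, -0.0], [0.979, 0.203, -0.0], [-0.0, -0.0, -1.0]]
ft_force: [0.1, 0.2, 0.1]
finger_gap: 0.0859
finger_force: 0.0
```

Request:
arm_command:
  xyz:
    - [-0.68,0.62,0]
    - [-0.66,0.6,0]
    - [0,0,0.9]
    - [0,0,0.9]
    - [0,0,0]
  rotation:
    - [0,0,0]
    - [0,0,0]
    - [0,0,0]
    - [0,0,0]
    - [0,0,0]

```text
time_s: 2.18
eef_pos: [0.4336, 0.2841, 0.1156]
orientation: [[-0.201, 0.979, -0.02], [0.98, 0.201, -0.01], [-0.005, -0.022, -1.0]]
ft_force: [-3.1, -1.0, -3.1]
finger_gap: 0.0856
finger_force: 0.0
```

```bash
python3 - <<'E'
from h import *
d=grab('side'); o=r.get_obs(); print(o['eef_pos'],o['time_s'])
g=grab('top')
a=d['image'][230:400,330:500]; b=g['image'][220:340,100:240]
cv2.imwrite('pics/app.png',np.hstack([cv2.resize(a,(390,390)),cv2.resize(b,(400,390))]))
E
```

```text
[0.43565033 0.28572261 0.1201829 ] 2.2333
```

View pics/app.png

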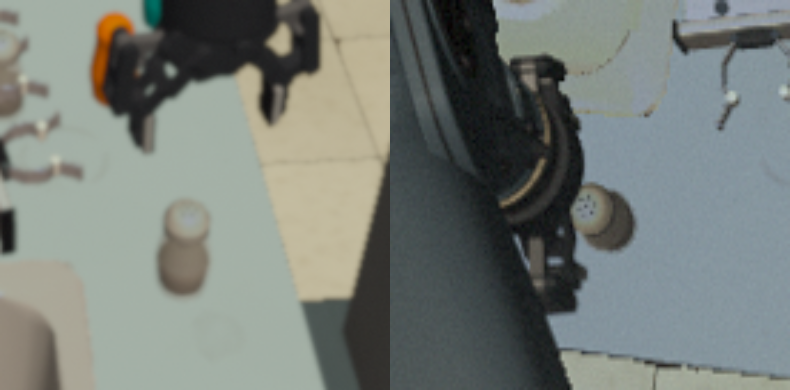

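The picture was taken while the arm was still settling: fingertips at side pixels ≈(394,293) and (448,282), shaker cap at (411,326). I'll check these against the projected TCP and measure the residual.

```bash
python3 - <<'E'
from h import *
d=grab('side'); o=r.get_obs(); print(o['eef_pos'],o['time_s'],o['orientation'][:,2])
R=o['orientation']; p=o['eef_pos']
print('tcp',proj(d,p),'tips',proj(d,[p+R@[0,s*.0425,-.013] for s in(1,-1)]),'spice top',proj(d,[.4416,.289,.09]))
P=cloud(d)
# finger tip points: non-table stuff near the TCP
m=(np.hypot(P[...,0]-p[0],P[...,1]-p[1])<.08)&(P[...,2]>.1)&(P[...,2]<.16); Q=P[m]; print(len(Q))
for s in(1,-1):
    t=(Q-p)@R; t=t[(s*t[:,1]>0)&(t[:,2]>-.03)]; print(s,len(t),t.max(0).round(4),t.min(0).round(4),np.median(t,0).round(4))
cv2.imwrite('pics/app2.png',cv2.resize(d['image'][230:400,330:500],(500,500)))
E
```

```text
[0.44124326 0.28913612 0.12828963] 2.3333 [ 1.27501645e-04  5.75233470e-05 -9.99999990e-01]
tcp [[413.70177208 304.22641213]] tips [[389.54165862 303.91620987]
 [438.63065631 293.54843186]] spice top [[411.69499835 319.89365694]]
0Traceback (most recent call last):
  File "<stdin>", line 9, in <module>
    return umr_maximum(a, axis, None, out, keepdims, initial, where)
ValueError: zero-size array to reduction operation maximum which has no identity
```

```bash
python3 - <<'E'
from h import *
d=grab('side'); o=r.get_obs(); p=o['eef_pos']; print(p)
im=d['image'].copy()
z=d['range_z'][250:340,370:470]; print((z>0).mean()); P=cloud(d)
m=(np.hypot(P[...,0]-p[0],P[...,1]-p[1])<.12); Q=P[m]; print(len(Q),np.histogram(Q[:,2],bins=np.arange(-.01,.3,.03)))
im=cv2.resize(im[230:400,330:500],(500,500))
cv2.imwrite('pics/app2.png',im)
E
```

```text
[0.44272902 0.2900802  0.13041545]
0.996
33807 (array([9804,  327,  286,  260,    0,    0,  231,  527, 1118, 1131]), array([-0.01,  0.02,  0.05,  0.08,  0.11,  0.14,  0.17,  0.2 ,  0.23,
        0.26,  0.29]))
```

View pics/app2.png

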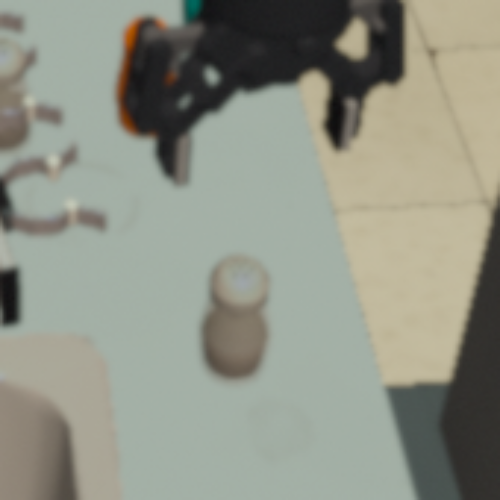

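The fingertips are now at side pixels ≈(391,292) and (446,280), higher in the picture than I expected. I'll measure where they really are with depth.

```bash
cat > tips.py <<'E'
from h import *
d=grab('side'); o=r.get_obs(); p=o['eef_pos']; R=o['orientation']; print(o['time_s'],p.round(4),o['ft_force'].round(1),o['finger_gap'])
P=cloud(d); t=(P-p)@R
for s in(1,-1):
    m=(np.abs(t[...,0])<.06)&(s*t[...,1]>0.005)&(s*t[...,1]<.1)&(t[...,2]>-.09)&(t[...,2]<.03)&(P[...,2]>.1)
    q=t[m]; print(s,len(q))
    if len(q):
        lo=q[q[:,2]>q[:,2].max()-.012]; print('tip z',q[:,2].max().round(4),'x',lo[:,0].min().round(4),lo[:,0].max().round(4),'y',lo[:,1].min().round(4),lo[:,1].max().round(4))
E
python3 tips.py
```

```text
2.4333 [0.4435 0.2905 0.1315] [0.7 0.3 1. ] 0.0857575334155636
1 203
tip z -0.0455 x 0.0017 0.0133 y 0.0412 0.0532
-1 227
tip z -0.0465 x -0.0098 0.0117 y -0.0558 -0.0421
```

Request:
arm_command:
  xyz:
    - [0,0,0]
    - [0,0,0]
    - [0,0,0]
    - [0,0,0]
    - [0,0,0]
  rotation:
    - [0,0,0]
    - [0,0,0]
    - [0,0,0]
    - [0,0,0]
    - [0,0,0]

```text
time_s: 2.85
eef_pos: [0.4416, 0.2892, 0.128]
orientation: [[-0.202, 0.979, 0.001], [0.979, 0.202, 0.0], [0.0, 0.001, -1.0]]
ft_force: [-0.7, -0.1, -0.9]
finger_gap: 0.0858
finger_force: 0.0
```

```bash
python3 tips.py; python3 - <<'E'
from h import *
print(r.get_obs())
E
```

```text
2.9 [0.4414 0.289  0.1277] [0.6 0.5 0.5] 0.08525866673559125
1 188
tip z -0.0477 x -0.0001 0.0136 y 0.0425 0.0554
-1 228
tip z -0.048 x -0.0104 0.0118 y -0.0563 -0.0418
{'time_s': 2.9, 'qpos': array([ 4.52629214e-01,  4.96116734e-02, -4.13843256e-02,  1.47928527e+00,
       -7.26137787e-05,  1.82033873e+00]), 'joint_vel': array([-0.00194866,  0.00073915, -0.0081835 , -0.00174442, -0.00081453,
       -0.00017797]), 'joint_torque': array([ 2.74811138e-02, -3.41989446e+01,  3.22994971e+01, -9.23352112e-03,
        1.09178065e-03, -2.31831682e-04]), 'eef_pos': array([0.44141401, 0.28902361, 0.12773916]), 'orientation': array([[-2.01693657e-01,  9.79448530e-01,  4.94949727e-04],
       [ 9.79448654e-01,  2.01693602e-01,  1.59950257e-04],
       [ 5.68348510e-05,  5.17038796e-04, -9.99999865e-01]]), 'ft_force': array([0.64243803, 0.54713039, 0.46132522]), 'ft_torque': array([-0.04004754,  0.0075479 , -0.05285054]), 'finger_force': 0.0, 'finger_gap': 0.08525866673559125}
```

Request:
arm_command:
  xyz:
    - [0,0,0]
    - [0,0,0]
    - [0,0,0]
    - [0,0,0]
    - [0,0,0]
  rotation:
    - [0,0,0]
    - [0,0,0]
    - [0,0,0]
    - [0,0,0]
    - [0,0,0]
  claw: 0.4

```text
time_s: 3.32
eef_pos: [0.4412, 0.2888, 0.1273]
orientation: [[-0.201, 0.979, -0.0], [0.979, 0.201, -0.0], [-0.0, -0.0, -1.0]]
ft_force: [0.2, -0.1, 0.1]
finger_gap: 0.0343
finger_force: 0.0
```

```bash
python3 tips.py; python3 - <<'E'
from h import *
d=load('side'); o=r.get_obs(); p=o['eef_pos']; R=o['orientation']
print(proj(d,[p+R@[0,s*.017,-.006] for s in(1,-1)]))
cv2.imwrite('pics/app3.png',cv2.resize(d['image'][230:350,350:470],(500,500)))
E
```

```text
3.3667 [0.4412 0.2888 0.1273] [0.7 0.3 0.5] 0.03404188355980041
1 342
tip z -0.0352 x -0.0032 0.0122 y 0.0155 0.0296
-1 376
tip z -0.0354 x -0.0102 0.0121 y -0.0289 -0.016
[[404.11674541 304.03449952]
 [423.64903844 299.89937858]]
```

View pics/app3.png

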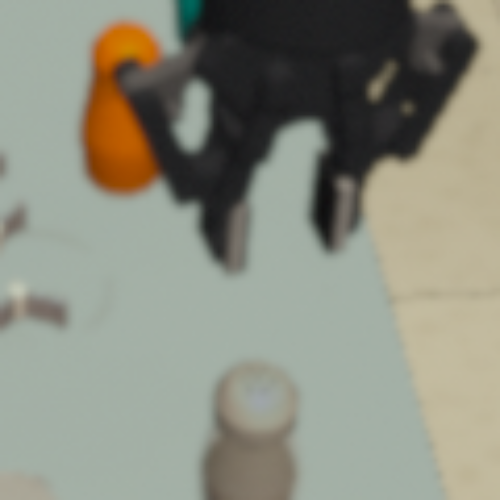

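Tips at a 34 mm gap sit at side pixels ≈(406,295) and (430,290), against a predicted (404,304) and (424,300). I'll quantify the height mismatch from the silhouette and from the top camera.

```bash
python3 - <<'E'
from h import *
d=load('side'); g=grab('top'); o=r.get_obs(); p=o['eef_pos']; R=o['orientation']
for dz in(-.0,-.01,-.02,-.03,-.04):
    print(dz,proj(d,[p+R@[x,y,dz] for y in(.017,-.017) for x in(.011,-.011)]).round(1).tolist())
for n,D in(('side',d),('top',g)):
    t=(cloud(D)-p)@R; m=(np.abs(t[...,0])<.08)&(np.abs(t[...,1])<.12)
    for a in np.arange(-.2,.02,.02):
        q=t[m&(t[...,2]>a)&(t[...,2]<a+.02)]
        if len(q)>5: print(n,round(a,3),len(q),np.percentile(q[:,:2],[2,98],axis=0).round(3).tolist())
# silhouette bottom: depth-based per-column last row with range < table
z=d['range_z']; t=(cloud(d)-p)@R
m=(np.abs(t[...,0])<.05)&(np.abs(t[...,1])<.06)&(t[...,2]<-.005)&(t[...,2]>-.1)
ys,xs=np.nonzero(m)
for u in range(396,440,2):
    v=ys[xs==u]; 
    if len(v): k=v.max(); print(u,k,t[k,u].round(3),z[k,u].round(3),z[k+3,u].round(3),end=' | ')
E
```

```text
-0.0 [[406.3, 311.4], [401.5, 301.9], [425.9, 307.2], [420.8, 297.8]]
-0.01 [[406.7, 307.2], [401.9, 297.6], [426.4, 302.9], [421.4, 293.6]]
-0.02 [[407.1, 302.8], [402.3, 293.3], [427.0, 298.6], [421.9, 289.3]]
-0.03 [[407.6, 298.5], [402.7, 289.0], [427.6, 294.3], [422.4, 284.9]]
-0.04 [[408.0, 294.0], [403.1, 284.5], [428.2, 289.8], [423.0, 280.5]]
side -0.2 607 [[-0.004, -0.027], [0.039, 0.036]]
side -0.18 462 [[-0.004, -0.026], [0.039, 0.037]]
side -0.16 319 [[-0.004, -0.041], [0.021, 0.044]]
side -0.14 926 [[-0.008, -0.063], [0.021, 0.065]]
side -0.12 560 [[-0.01, -0.057], [0.019, 0.057]]
side -0.1 513 [[-0.01, -0.05], [0.015, 0.049]]
side -0.08 214 [[-0.008, -0.034], [0.014, 0.031]]
side -0.06 205 [[-0.009, -0.029], [0.013, 0.03]]
side -0.04 20 [[-0.009, -0.023], [0.01, 0.022]]
top -0.2 131 [[-0.039, -0.039], [0.0, 0.02]]
top -0.18 103 [[-0.039, -0.039], [0.003, 0.017]]
top -0.16 61 [[-0.014, -0.048], [0.006, -0.033]]
top -0.14 270 [[-0.016, -0.067], [0.008, 0.065]]
top -0.12 70 [[-0.019, -0.061], [-0.006, 0.058]]
top -0.1 89 [[-0.015, -0.052], [0.001, 0.051]]
top -0.08 17 [[-
[... 190 characters left out ...]
03  -0.047] 0.861 1.093 | 402 292 [ 0.006  0.026 -0.042] 0.865 1.091 | 404 294 [ 0.006  0.022 -0.037] 0.869 1.084 | 406 294 [ 0.012  0.021 -0.042] 0.863 1.086 | 408 294 [ 0.008  0.016 -0.037] 0.869 1.088 | 410 283 [ 0.013  0.016 -0.066] 0.848 1.112 | 412 270 [ 0.012  0.015 -0.092] 0.831 1.139 | 414 269 [ 0.018  0.015 -0.099] 0.822 1.144 | 424 284 [-0.006 -0.017 -0.037] 0.886 1.105 | 426 287 [ 0.002 -0.017 -0.038] 0.879 1.101 | 428 290 [ 0.009 -0.018 -0.037] 0.874 1.093 | 430 289 [ 0.012 -0.019 -0.042] 0.869 1.098 | 432 289 [ 0.008 -0.025 -0.037] 0.877 1.095 | 434 285 [ 0.006 -0.029 -0.043] 0.875 1.105 | 436 281 [ 0.007 -0.03  -0.053] 0.868 1.108 | 438 272 [ 0.012 -0.029 -0.077] 0.849 2.203 |
```

By depth, the fingertips really are about 37 mm higher than the reported TCP, while x and y agree. I'll trust the cameras, go down in stages and compare the tips with the cap.

Request:
arm_command:
  xyz:
    - [0,0,0]
    - [0.04,0,0]
    - [0,0,0]
    - [0,0,0.9]
    - [0,0,0.9]
  rotation:
    - [0,0,0]
    - [0,0,0]
    - [0,0,0]
    - [0,0,0]
    - [0,0,0]
  claw: 1

```text
time_s: 3.83
eef_pos: [0.4442, 0.2921, 0.0581]
orientation: [[-0.202, 0.979, 0.008], [0.979, 0.202, 0.004], [0.002, 0.008, -1.0]]
ft_force: [0.6, 0.1, -1.1]
finger_gap: 0.0855
finger_force: 0.0
```

Request:
arm_command:
  xyz:
    - [0,0,0]
    - [0,0,0]
    - [0,0,0]
    - [0,0,0]
    - [0,0,0]
  rotation:
    - [0,0,0]
    - [0,0,0]
    - [0,0,0]
    - [0,0,0]
    - [0,0,0]

```text
time_s: 4.25
eef_pos: [0.4435, 0.2917, 0.0589]
orientation: [[-0.202, 0.979, 0.006], [0.979, 0.202, 0.003], [0.002, 0.006, -1.0]]
ft_force: [0.4, -0.1, -0.2]
finger_gap: 0.0856
finger_force: 0.0
```

```bash
sed -i 's/P\[...,2\]>.1)/P[...,2]>.03)\&(np.abs(t[...,1])>.03)/' tips.py; python3 tips.py; python3 - <<'E'
from h import *
d=load('side'); o=r.get_obs(); p=o['eef_pos']; R=o['orientation']
cv2.imwrite('pics/app4.png',cv2.resize(d['image'][240:370,350:480],(500,500)))
E
```

```text
4.3 [0.4433 0.2916 0.0586] [0.1 0.  0.3] 0.08544078744706153
1 158
tip z -0.0493 x -0.0033 0.0129 y 0.0423 0.0545
-1 197
tip z -0.0485 x -0.0099 0.0124 y -0.0557 -0.0418
```

View pics/app4.png

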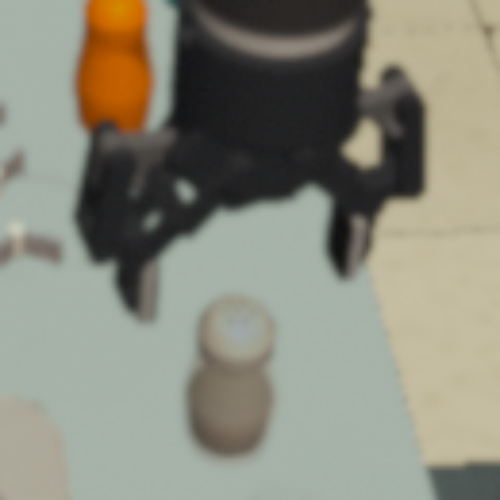

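The fingertips (crop (145,318) and (350,275)) are clearly above the cap top at (235,305), so the offset is real and constant at about 37 mm when gripping. I'll go down to a reported z of about .016, which puts the tips near 53 mm, and grip.

Request:
arm_command:
  xyz:
    - [0,-0.03,0.53]
    - [0,0,0.53]
    - [0,0,0]
    - [0,0,0]
    - [0,0,0]
  rotation:
    - [0,0,0]
    - [0,0,0]
    - [0,0,0]
    - [0,0,0]
    - [0,0,0]

```text
time_s: 4.72
eef_pos: [0.4408, 0.2907, 0.0146]
orientation: [[-0.201, 0.979, 0.002], [0.979, 0.201, 0.001], [0.0, 0.002, -1.0]]
ft_force: [0.3, 0.7, 0.0]
finger_gap: 0.0855
finger_force: 0.0
```

Request:
arm_command:
  xyz:
    - [0,0,0]
    - [0,0,0]
    - [0,0,0]
    - [0,0,0]
    - [0,0,0]
  rotation:
    - [0,0,0]
    - [0,0,0]
    - [0,0,0]
    - [0,0,0]
    - [0,0,0]
  claw: 0
  force: 60

```text
time_s: 5.13
eef_pos: [0.4409, 0.2907, 0.0144]
orientation: [[-0.201, 0.979, 0.002], [0.979, 0.201, 0.001], [0.0, 0.003, -1.0]]
ft_force: [0.9, 0.4, 3.8]
finger_gap: 0.0333
finger_force: 58.9
```

Request:
arm_command:
  xyz:
    - [0,0,0]
    - [0,0,0]
    - [0,0,0]
    - [0,0,0]
    - [0,0,0]
  rotation:
    - [0,0,0]
    - [0,0,0]
    - [0,0,0]
    - [0,0,0]
    - [0,0,0]

```text
time_s: 5.55
eef_pos: [0.4409, 0.2907, 0.0143]
orientation: [[-0.201, 0.979, 0.002], [0.979, 0.201, 0.001], [0.0, 0.003, -1.0]]
ft_force: [0.3, -0.1, 5.6]
finger_gap: 0.0332
finger_force: 59.2
```

Gripped (gap 33 mm, 59 N). Now lift 5 mm and carry it low to about 75 mm in front of the left clip.

Request:
arm_command:
  xyz:
    - [0,0,-0.13]
    - [0,0,0]
    - [-0.4,0.04,0]
    - [-0.65,0.05,0]
    - [-0.65,0.05,0]
  rotation:
    - [0,0,0]
    - [0,0,0]
    - [0,0,0]
    - [0,0,0]
    - [0,0,0]

```text
time_s: 5.97
eef_pos: [0.4577, 0.2243, 0.017]
orientation: [[-0.204, 0.979, -0.003], [0.979, 0.204, -0.001], [-0.0, -0.003, -1.0]]
ft_force: [0.7, -0.9, -1.3]
finger_gap: 0.0331
finger_force: 59.3
```

Request:
arm_command:
  xyz:
    - [-0.65,0.05,0]
    - [-0.6,0.04,0]
    - [-0.3,0,0]
    - [0,0,0]
    - [0,0,0]
  rotation:
    - [0,0,0]
    - [0,0,0]
    - [0,0,0]
    - [0,0,0]
    - [0,0,0]

```text
time_s: 6.38
eef_pos: [0.4742, 0.1646, 0.0175]
orientation: [[-0.2, 0.98, -0.002], [0.98, 0.2, 0.001], [0.001, -0.002, -1.0]]
ft_force: [-0.1, 0.4, -1.6]
finger_gap: 0.0335
finger_force: 59.3
```

Request:
arm_command:
  xyz:
    - [0,0,0]
    - [0,0,0]
    - [0,0,0]
    - [0,0,0]
    - [0,0,0]
  rotation:
    - [0,0,0]
    - [0,0,0]
    - [0,0,0]
    - [0,0,0]
    - [0,0,0]

```text
time_s: 6.8
eef_pos: [0.4748, 0.1654, 0.0182]
orientation: [[-0.203, 0.979, -0.0], [0.979, 0.203, 0.0], [0.0, 0.0, -1.0]]
ft_force: [0.6, 0.5, -2.2]
finger_gap: 0.0333
finger_force: 59.3
```

```bash
cat > held.py <<'E'
from h import *
def circ(c):
    A=np.c_[2*c[:,:2],np.ones(len(c))]; s=np.linalg.lstsq(A,(c[:,:2]**2).sum(1),rcond=None)[0]; return s[:2],np.sqrt(s[2]+s[0]**2+s[1]**2)
def fit(P,xy,lo,hi,known=None):
    m=(np.hypot(P[...,0]-xy[0],P[...,1]-xy[1])<.035)&(P[...,2]>lo)&(P[...,2]<hi); Q=P[m]; 
    if len(Q)<15: return len(Q),None,None
    c,rad=circ(Q); return len(Q),c.round(4),rad.round(4)
if __name__=='__main__':
    o=r.get_obs(); p=o['eef_pos']; R=o['orientation']; print(o['time_s'],p.round(4),R[:,1].round(3),R[:,2].round(4),o['ft_force'].round(1))
    import sys
    for n in('side','top'):
        P=cloud(grab(n)); print(n,'held',fit(P,p[:2],.018,.047),fit(P,p[:2],.025,.04),'orange1',fit(P,(.469,.073),.018,.047),'teal',fit(P,(.409,-.025),.018,.047))
E
python3 held.py; python3 tips.py
```

```text
6.8 [0.4748 0.1654 0.0182] [0.979 0.203 0.   ] [-0.e+00  1.e-04 -1.e+00] [ 0.6  0.5 -2.2]
side held (225, array([0.4742, 0.1664]), np.float64(0.0198)) (114, array([0.4741, 0.1659]), np.float64(0.0207)) orange1 (51, array([0.4613, 0.0818]), np.float64(0.0118)) teal (34, array([ 0.3976, -0.0167]), np.float64(0.0092))
top held (33, array([0.4738, 0.1596]), np.float64(0.0176)) (18, array([0.4741, 0.1608]), np.float64(0.0191)) orange1 (65, array([0.4689, 0.0712]), np.float64(0.0204)) teal (59, array([ 0.4089, -0.0277]), np.float64(0.0203))
6.95 [0.475  0.165  0.0183] [-0.5 -0.1 -1.5] 0.03345172751072406
1 463
tip z -0.0193 x -0.0598 0.0387 y 0.0426 0.0999
-1 79
tip z -0.0422 x 0.0057 0.0063 y -0.0314 -0.0313
```

```bash
cat > seat.py <<'E'
from h import *
from held import fit,circ
yw=np.arctan2(.2024,.9793); ex=np.array([np.cos(yw),np.sin(yw)]); ey=np.array([-np.sin(yw),np.cos(yw)])
M=np.array([.569,.086])
for n in('side','top'):
    d=grab(n); P=cloud(d); g=d['image'].min(2).astype(float)
    print(n,'sugar cap',fit(P,M,.064,.08),'top',fit(P,M,.08,.1))
    for k in(1,0,-1):
        c=M+k*.1*ey; q=(P[...,:2]-c); a=q@ex; b=q@ey
        m=(P[...,2]>.028)&(P[...,2]<.065)&(a>-.04)&(a<.018)&(np.abs(b)<.04)
        if k==0: m&=np.abs(b)>.012
        for s in(1,-1):
            mm=m&(s*b>0); 
            if mm.sum()<4: print(k,s,'few'); continue
            thr=np.percentile(g[mm],85); w=mm&(g>=max(thr,130))
            print(k,s,mm.sum(),w.sum(),'white a,b,z',np.round([np.median(a[w]),np.median(b[w]),np.median(P[w][:,2])],4),'all b rng',np.percentile(b[mm],[3,50,97]).round(4))
    # rail face direction: top surface of rail
    q=P[...,:2]-M; a=q@ex; b=q@ey; m=(P[...,2]>.047)&(P[...,2]<.058)&(a>.02)&(a<.07)&(np.abs(b)<.155)
    A=a[m];B=b[m]; cen=[(bb,np.percentile(A[(B>bb-.015)&(B<bb+.015)],[5,50,95]).round(4).tolist()) for bb in(-.13,-.07,0,.05,.1,.14) if ((B>bb-.015)&(B<bb+.015)).sum()>5]; print(cen, B.min().round(4),B.max().round(4))
E
python3 seat.py
```

```text
side sugar cap (98, array([0.5696, 0.0896]), np.float64(0.0152)) top (170, array([0.5696, 0.0922]), np.float64(0.0108))
1 1 198 33 white a,b,z [-0.0129  0.0234  0.0508] all b rng [0.0206 0.0268 0.0338]
1 -1 172 27 white a,b,z [-0.0146 -0.0197  0.0529] all b rng [-0.0323 -0.0251 -0.0166]
0 1 303 48 white a,b,z [-0.0156  0.0249  0.0536] all b rng [0.0133 0.0241 0.0338]
0 -1 40 6 white a,b,z [-0.0326 -0.0306  0.0482] all b rng [-0.0321 -0.0281 -0.0208]
-1 1 161 29 white a,b,z [-0.014   0.0254  0.0518] all b rng [0.0195 0.0263 0.0338]
-1 -1 144 23 white a,b,z [-0.015  -0.0215  0.0535] all b rng [-0.0329 -0.0249 -0.0166]
[(-0.13, [0.0236, 0.0366, 0.0412]), (-0.07, [0.0222, 0.036, 0.0417]), (0, [0.0219, 0.0315, 0.0412]), (0.05, [0.0331, 0.0377, 0.0415]), (0.1, [0.0225, 0.0318, 0.0418]), (0.14, [0.0333, 0.0382, 0.0421])] -0.1544 0.1543
top sugar cap (62, array([0.5705, 0.0855]), np.float64(0.0161)) top (155, array([0.5704, 0.0852]), np.float64(0.0109))
1 1 few
1 -1 56 9 white a,b,z [-0.0133 -0.0223  0.0531] all b rng [-0.0363 -0.0286 -0.0206]
0 1 72 13 white a,b,z [-0.0133  0.0181  0.0508] all b rng [0.0128 0.021  0.0298]
0 -1 99 10 white a,b,z [-0.0127 -0.0231  0.0511] all b rng [-0.0347 -0.0226 -0.0128]
-1 1 58 9 white a,b,z [-0.0138  0.0178  0.0523] all b rng [0.0155 0.0223 0.0304]
-1 -1 60 9 white a,b,z [-0.0142 -0.0241  0.0524] all b rng [-0.0352 -0.0284 -0.0197]
[(-0.13, [0.0238, 0.0354, 0.0402]), (-0.07, [0.0295, 0.0363, 0.0409]), (0, [0.0237, 0.0322, 0.0399]), (0.05, [0.0329, 0.0377, 0.0414])] -0.1542 0.0852
```

In the clip frame the tip mid-points put the left seat at about (.5477, .1852). The held shaker is at a ≈ -75 mm, b ≈ -4.6 mm. I'll correct sideways and enter the mouth.

Request:
arm_command:
  xyz:
    - [0.11,0.2,0]
    - [0,0.4,0]
    - [0,0.4,0]
    - [0,0.25,0]
    - [0,0,0]
  rotation:
    - [0,0,0]
    - [0,0,0]
    - [0,0,0]
    - [0,0,0]
    - [0,0,0]

```text
time_s: 7.47
eef_pos: [0.5254, 0.1795, 0.0182]
orientation: [[-0.201, 0.98, 0.002], [0.98, 0.201, -0.0], [-0.0, 0.002, -1.0]]
ft_force: [0.7, -1.2, -2.2]
finger_gap: 0.0332
finger_force: 59.6
```

Request:
arm_command:
  xyz:
    - [0,0,0]
    - [0,0,0]
    - [0,0.1,0]
    - [0,0.1,0]
    - [0,0.1,0]
  rotation:
    - [0,0,0]
    - [0,0,0]
    - [0,0,0]
    - [0,0,0]
    - [0,0,0]

```text
time_s: 7.88
eef_pos: [0.5343, 0.1816, 0.018]
orientation: [[-0.202, 0.979, -0.001], [0.979, 0.202, 0.0], [0.0, -0.001, -1.0]]
ft_force: [-1.7, -0.1, -2.0]
finger_gap: 0.0334
finger_force: 59.6
```

Request:
arm_command:
  xyz:
    - [0,0.1,0]
    - [0,0.1,0]
    - [0,0.1,0]
    - [0,0.08,0]
    - [0,0,0]
  rotation:
    - [0,0,0]
    - [0,0,0]
    - [0,0,0]
    - [0,0,0]
    - [0,0,0]

```text
time_s: 8.3
eef_pos: [0.5465, 0.184, 0.0183]
orientation: [[-0.202, 0.979, -0.007], [0.979, 0.202, -0.002], [-0.0, -0.007, -1.0]]
ft_force: [-9.5, -1.9, 4.9]
finger_gap: 0.0332
finger_force: 68.8
```

Request:
arm_command:
  xyz:
    - [0,0,0]
    - [0,0,0]
    - [0,0,0]
    - [0,0,0]
    - [0,0,0]
  rotation:
    - [0,0,0]
    - [0,0,0]
    - [0,0,0]
    - [0,0,0]
    - [0,0,0]

```text
time_s: 8.72
eef_pos: [0.5465, 0.184, 0.0183]
orientation: [[-0.202, 0.979, -0.006], [0.979, 0.202, -0.002], [-0.0, -0.007, -1.0]]
ft_force: [-8.5, -1.7, 4.8]
finger_gap: 0.0334
finger_force: 68.4
```

```bash
python3 - <<'E'
from h import *
from held import fit
o=r.get_obs(); print(o['eef_pos'].round(4),o['ft_force'].round(2),o['ft_torque'].round(3))
P=cloud(grab('side')); p=o['eef_pos']
print(fit(P,p[:2],.008,.034),fit(P,(.5696,.0896),.064,.08))
E
```

```text
[0.5465 0.184  0.0183] [-8.54 -1.7   4.77] [-0.529  1.712 -0.047]
(103, array([0.5452, 0.1857]), np.float64(0.0178)) (0, None, None)
```

Request:
arm_command:
  xyz:
    - [0,0.08,0]
    - [0,0.04,0]
    - [0,0,0]
    - [0,0,0]
    - [0,0,0]
  rotation:
    - [0,0,0]
    - [0,0,0]
    - [0,0,0]
    - [0,0,0]
    - [0,0,0]

```text
time_s: 9.18
eef_pos: [0.5466, 0.184, 0.0183]
orientation: [[-0.202, 0.979, -0.015], [0.979, 0.202, -0.004], [-0.001, -0.016, -1.0]]
ft_force: [-18.7, -5.4, 10.7]
finger_gap: 0.0331
finger_force: 77.7
```

```bash
python3 - <<'E'
from h import *
from held import fit
o=r.get_obs(); print(o['eef_pos'].round(4),o['ft_force'].round(2),o['ft_torque'].round(3))
d=grab('side');P=cloud(d); p=o['eef_pos']
print(fit(P,p[:2],.008,.034))
cv2.imwrite('pics/in1.png',cv2.resize(d['image'][210:330,290:410],(560,560),interpolation=cv2.INTER_CUBIC))
E
```

```text
[0.5466 0.184  0.0183] [-18.69  -5.37  10.71] [-1.003  3.602 -0.038]
(101, array([0.5458, 0.1861]), np.float64(0.0174))
```

View pics/in1.png

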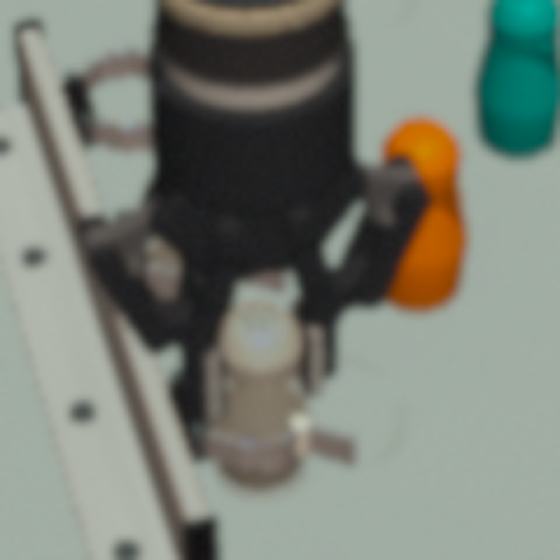

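The picture shows the shaker at crop (262,400), inside the jaws with the white tip at (300,425) about 13 mm in front of its axis. The tool no longer advances at 19 N, so it is home. Next: relax the push, open a little, lift off.

Request:
arm_command:
  xyz:
    - [0,-0.1,0]
    - [0,-0.06,0]
    - [0,0,0]
    - [0,0,0]
    - [0,0,0]
  rotation:
    - [0,0,0]
    - [0,0,0]
    - [0,0,0]
    - [0,0,0]
    - [0,0,0]

```text
time_s: 9.65
eef_pos: [0.5466, 0.184, 0.0182]
orientation: [[-0.202, 0.979, -0.003], [0.979, 0.202, -0.001], [-0.0, -0.003, -1.0]]
ft_force: [-5.2, -2.5, 2.8]
finger_gap: 0.0336
finger_force: 67.4
```

Request:
arm_command:
  xyz:
    - [0,0,0]
    - [0,0,0]
    - [0,0,0]
    - [0,0,0]
    - [0,0,0]
  rotation:
    - [0,0,0]
    - [0,0,0]
    - [0,0,0]
    - [0,0,0]
    - [0,0,0]
  claw: 0.55

```text
time_s: 10.07
eef_pos: [0.5407, 0.1828, 0.0166]
orientation: [[-0.202, 0.979, -0.015], [0.979, 0.202, -0.004], [-0.0, -0.016, -1.0]]
ft_force: [-15.3, -4.4, 5.4]
finger_gap: 0.0468
finger_force: 9.0
```

Request:
arm_command:
  xyz:
    - [0,0,-0.3]
    - [0,0,-0.7]
    - [0,0,-0.9]
    - [0,0,-0.6]
    - [0,0,0]
  rotation:
    - [0,0,0]
    - [0,0,0]
    - [0,0,0]
    - [0,0,0]
    - [0,0,0]

```text
time_s: 10.48
eef_pos: [0.5546, 0.1859, 0.1272]
orientation: [[-0.202, 0.979, 0.017], [0.979, 0.202, 0.004], [0.001, 0.017, -1.0]]
ft_force: [2.1, -0.6, 0.7]
finger_gap: 0.0469
finger_force: 0.0
```

```bash
python3 - <<'E'
from h import *
from held import fit
o=r.get_obs(); print(o['eef_pos'].round(4),o['ft_force'].round(2))
P=cloud(grab('side'))
print(fit(P,(.546,.185),.008,.034),fit(P,(.546,.185),.064,.08),fit(P,(.5696,.0896),.064,.08))
for c in((.546,.185),(.5696,.0896)):
    m=(np.hypot(P[...,0]-c[0],P[...,1]-c[1])<.022)&(P[...,2]>.08)&(P[...,2]<.105); print(P[m].mean(0),P[m][:,2].max(),m.sum())
E
```

```text
[0.5546 0.1859 0.1272] [ 2.06 -0.6   0.74]
(124, array([0.549 , 0.1843]), np.float64(0.0187)) (112, array([0.5502, 0.1856]), np.float64(0.0156)) (99, array([0.5696, 0.089 ]), np.float64(0.0158))
[0.55024905 0.1899065  0.08726334] 0.09343382453493819 198
[0.56346785 0.09446799 0.08679214] 0.09362475839466187 87
```

The shaker stands at (.5502,.1856), level with the clipped sugar shaker and 98.5 mm along the row from it, so it is home. The rear finger touched the rail on opening, so I'll grip about 4 mm higher next time. Now over to the salt.

Request:
arm_command:
  xyz:
    - [0,0,0]
    - [-0.4,-0.18,0]
    - [-0.8,-0.36,0]
    - [-0.8,-0.36,0]
    - [-0.8,-0.36,0]
  rotation:
    - [0,0,0]
    - [0,0,0]
    - [0,0,0]
    - [0,0,0]
    - [0,0,0]
  claw: 1

```text
time_s: 10.95
eef_pos: [0.5204, 0.0637, 0.1163]
orientation: [[-0.203, 0.979, -0.002], [0.979, 0.203, 0.0], [0.001, -0.002, -1.0]]
ft_force: [0.0, 0.2, 0.8]
finger_gap: 0.0853
finger_force: 0.0
```

Request:
arm_command:
  xyz:
    - [-0.8,-0.36,0]
    - [-0.8,-0.36,0]
    - [-0.8,-0.36,0]
    - [-0.8,-0.36,0]
    - [-0.8,-0.36,0]
  rotation:
    - [0,0,0]
    - [0,0,0]
    - [0,0,0]
    - [0,0,0]
    - [0,0,0]

```text
time_s: 11.37
eef_pos: [0.482, -0.108, 0.1166]
orientation: [[-0.202, 0.979, -0.001], [0.979, 0.202, 0.001], [0.001, -0.001, -1.0]]
ft_force: [-0.1, -0.4, 0.4]
finger_gap: 0.0855
finger_force: 0.0
```

Request:
arm_command:
  xyz:
    - [-0.8,-0.36,0]
    - [-0.8,-0.36,0]
    - [-0.4,-0.18,0]
    - [0,0,0]
    - [0,0,0]
  rotation:
    - [0,0,0]
    - [0,0,0]
    - [0,0,0]
    - [0,0,0]
    - [0,0,0]

```text
time_s: 11.78
eef_pos: [0.4632, -0.1927, 0.1167]
orientation: [[-0.199, 0.98, -0.002], [0.98, 0.199, 0.002], [0.002, -0.001, -1.0]]
ft_force: [-0.4, 0.7, 0.4]
finger_gap: 0.0854
finger_force: 0.0
```

Request:
arm_command:
  xyz:
    - [0,0,0]
    - [0,0,0]
    - [0,0,0]
    - [0,0,0]
    - [0,0,0]
  rotation:
    - [0,0,0]
    - [0,0,0]
    - [0,0,0]
    - [0,0,0]
    - [0,0,0]

```text
time_s: 12.2
eef_pos: [0.4642, -0.1916, 0.1183]
orientation: [[-0.203, 0.979, 0.0], [0.979, 0.203, -0.0], [-0.0, 0.0, -1.0]]
ft_force: [-0.4, -0.3, 0.1]
finger_gap: 0.0857
finger_force: 0.0
```

```bash
python3 - <<'E'
from h import *
from held import fit
o=r.get_obs(); p=o['eef_pos']; R=o['orientation']; print(p.round(4),R.round(3).tolist(),o['finger_gap'])
for n in('side','top'):
    P=cloud(grab(n)); t=(P-p)@R
    print(n,'salt',fit(P,(.463,-.195),.015,.045),'cap',fit(P,(.463,-.195),.062,.08))
    m=(np.abs(t[...,0])<.05)&(np.abs(t[...,1])<.075)&(np.abs(t[...,1])>.035)&(t[...,2]>-.09)&(P[...,2]>.12)
    for s in(1,-1):
        q=t[m&(s*t[...,1]>0)]
        if len(q)>5: print(s,len(q),q[:,2].max().round(4),np.percentile(q[:,0],[2,98]).round(4),np.percentile(q[:,1],[2,98]).round(4))
E
```

```text
[ 0.4642 -0.1916  0.1183] [[-0.203, 0.979, 0.0], [0.979, 0.203, -0.0], [-0.0, 0.0, -1.0]] 0.08565761046855758
side salt (184, array([ 0.4628, -0.1924]), np.float64(0.0189)) cap (87, array([ 0.4614, -0.1905]), np.float64(0.0141))
1 112 -0.0483 [-0.0012  0.0149] [0.0408 0.0551]
-1 121 -0.0482 [-0.0099  0.0138] [-0.0553 -0.0416]
top salt (0, None, None) cap (0, None, None)
1 12 -0.0483 [0.0075 0.0107] [0.0419 0.0522]
```

Request:
arm_command:
  xyz:
    - [-0.07,-0.03,0.7]
    - [0,0,0.9]
    - [0,0,0.6]
    - [0,0,0.3]
    - [0,0,0]
  rotation:
    - [0,0,0]
    - [0,0,0]
    - [0,0,0]
    - [0,0,0]
    - [0,0,0]

```text
time_s: 12.72
eef_pos: [0.4605, -0.1936, 0.0146]
orientation: [[-0.202, 0.979, -0.006], [0.979, 0.202, 0.004], [0.005, -0.005, -1.0]]
ft_force: [-0.8, 0.7, -0.3]
finger_gap: 0.0851
finger_force: 0.0
```

Request:
arm_command:
  xyz:
    - [0,0,0]
    - [0,0,0]
    - [0,0,0]
    - [0,0,0]
    - [0,0,0]
  rotation:
    - [0,0,0]
    - [0,0,0]
    - [0,0,0]
    - [0,0,0]
    - [0,0,0]

```text
time_s: 13.13
eef_pos: [0.4645, -0.1961, 0.0198]
orientation: [[-0.202, 0.979, 0.002], [0.979, 0.202, -0.001], [-0.002, 0.002, -1.0]]
ft_force: [0.4, -0.1, 0.9]
finger_gap: 0.0854
finger_force: 0.0
```

Request:
arm_command:
  xyz:
    - [0,0,0]
    - [0,0,0]
    - [0,0,0]
    - [0,0,0]
    - [0,0,0]
  rotation:
    - [0,0,0]
    - [0,0,0]
    - [0,0,0]
    - [0,0,0]
    - [0,0,0]
  claw: 0
  force: 60

```text
time_s: 13.55
eef_pos: [0.4638, -0.1957, 0.0188]
orientation: [[-0.201, 0.979, 0.001], [0.979, 0.201, -0.001], [-0.001, 0.001, -1.0]]
ft_force: [0.2, 0.7, -0.5]
finger_gap: 0.0326
finger_force: 59.1
```

Request:
arm_command:
  xyz:
    - [0,0,0]
    - [0,0,0]
    - [0,0,0]
    - [0,0,0]
    - [0,0,0]
  rotation:
    - [0,0,0]
    - [0,0,0]
    - [0,0,0]
    - [0,0,0]
    - [0,0,0]

```text
time_s: 13.97
eef_pos: [0.4637, -0.1956, 0.0186]
orientation: [[-0.202, 0.979, 0.001], [0.979, 0.202, -0.0], [-0.001, 0.001, -1.0]]
ft_force: [0.4, 0.2, 4.1]
finger_gap: 0.0324
finger_force: 59.9
```

Request:
arm_command:
  xyz:
    - [0,0,-0.13]
    - [0,0,0]
    - [0.3,0.16,0]
    - [0.6,0.32,0]
    - [0.7,0.38,0]
  rotation:
    - [0,0,0]
    - [0,0,0]
    - [0,0,0]
    - [0,0,0]
    - [0,0,0]

```text
time_s: 14.38
eef_pos: [0.4833, -0.126, 0.0226]
orientation: [[-0.198, 0.98, -0.002], [0.98, 0.198, 0.0], [0.0, -0.002, -1.0]]
ft_force: [0.7, 0.3, -1.5]
finger_gap: 0.0322
finger_force: 59.3
```

Request:
arm_command:
  xyz:
    - [0.7,0.38,0]
    - [0.7,0.38,0]
    - [0.6,0.32,0]
    - [0.3,0.16,0]
    - [0,0,0]
  rotation:
    - [0,0,0]
    - [0,0,0]
    - [0,0,0]
    - [0,0,0]
    - [0,0,0]

```text
time_s: 14.8
eef_pos: [0.5137, -0.0226, 0.0225]
orientation: [[-0.206, 0.979, -0.002], [0.979, 0.206, 0.002], [0.002, -0.001, -1.0]]
ft_force: [-0.1, -0.4, -1.7]
finger_gap: 0.0323
finger_force: 59.3
```

Request:
arm_command:
  xyz:
    - [0,0,0]
    - [0,0,0]
    - [0,0,0]
    - [0,0,0]
    - [0,0,0]
  rotation:
    - [0,0,0]
    - [0,0,0]
    - [0,0,0]
    - [0,0,0]
    - [0,0,0]

```text
time_s: 15.22
eef_pos: [0.5139, -0.0266, 0.0234]
orientation: [[-0.2, 0.98, -0.0], [0.98, 0.2, -0.0], [-0.0, -0.0, -1.0]]
ft_force: [0.7, 0.8, -0.7]
finger_gap: 0.0325
finger_force: 59.3
```

```bash
python3 - <<'E'
from h import *
from held import fit
o=r.get_obs(); p=o['eef_pos']; R=o['orientation']; print(p.round(4),o['ft_force'].round(1))
P=cloud(grab('side'))
print('held',fit(P,p[:2],.012,.047),'cap',fit(P,p[:2],.066,.08),'spice',fit(P,(.55,.185),.064,.08),'sugar',fit(P,(.5696,.0896),.064,.08))
m=(np.hypot(P[...,0]-p[0],P[...,1]-p[1])<.03); Q=P[m]
t=(Q-p)@R; q=t[(t[:,2]<-.0)&(t[:,2]>-.035)]; print('low x',np.percentile(t[:,0],[2,98]))
E
```

```text
[ 0.5139 -0.0266  0.0234] [ 0.7  0.8 -0.7]
held (228, array([ 0.5132, -0.0244]), np.float64(0.0192)) cap (145, array([ 0.5155, -0.04  ]), np.float64(0.0317)) spice (110, array([0.55  , 0.1853]), np.float64(0.016)) sugar (97, array([0.5696, 0.0894]), np.float64(0.0154))
low x [-0.0087435   0.02650955]
```

The salt is aligned with the right clip: 78 mm to go, lateral error under 1 mm. Pushing in.

Request:
arm_command:
  xyz:
    - [0,0.3,0]
    - [0,0.4,0]
    - [0,0.4,0]
    - [0,0.2,0]
    - [0,0,0]
  rotation:
    - [0,0,0]
    - [0,0,0]
    - [0,0,0]
    - [0,0,0]
    - [0,0,0]

```text
time_s: 15.68
eef_pos: [0.5661, -0.0159, 0.0233]
orientation: [[-0.201, 0.98, 0.0], [0.98, 0.201, -0.001], [-0.001, -0.0, -1.0]]
ft_force: [0.5, -0.6, -1.4]
finger_gap: 0.0324
finger_force: 59.5
```

Request:
arm_command:
  xyz:
    - [0,0,0]
    - [0,0,0]
    - [0,0.1,0]
    - [0,0.1,0]
    - [0,0.1,0]
  rotation:
    - [0,0,0]
    - [0,0,0]
    - [0,0,0]
    - [0,0,0]
    - [0,0,0]

```text
time_s: 16.1
eef_pos: [0.5763, -0.0127, 0.0232]
orientation: [[-0.201, 0.98, -0.001], [0.98, 0.201, 0.0], [0.0, -0.001, -1.0]]
ft_force: [-1.9, -2.1, -2.0]
finger_gap: 0.0322
finger_force: 59.6
```

Request:
arm_command:
  xyz:
    - [0,0.1,0]
    - [0,0.1,0]
    - [0,0.1,0]
    - [0,0.05,0]
    - [0,0,0]
  rotation:
    - [0,0,0]
    - [0,0,0]
    - [0,0,0]
    - [0,0,0]
    - [0,0,0]

```text
time_s: 16.52
eef_pos: [0.5892, -0.01, 0.0231]
orientation: [[-0.202, 0.979, -0.004], [0.979, 0.202, -0.001], [0.0, -0.004, -1.0]]
ft_force: [-4.3, -1.8, 0.2]
finger_gap: 0.0323
finger_force: 60.1
```

Request:
arm_command:
  xyz:
    - [0,0,0]
    - [0,0,0]
    - [0,0,0]
    - [0,0,0]
    - [0,0,0]
  rotation:
    - [0,0,0]
    - [0,0,0]
    - [0,0,0]
    - [0,0,0]
    - [0,0,0]

```text
time_s: 16.93
eef_pos: [0.5892, -0.0101, 0.0231]
orientation: [[-0.201, 0.979, -0.003], [0.979, 0.201, -0.0], [0.0, -0.003, -1.0]]
ft_force: [-4.6, -2.1, 0.2]
finger_gap: 0.0325
finger_force: 60.1
```

```bash
python3 - <<'E'
from h import *
from held import fit
o=r.get_obs(); p=o['eef_pos']; print(p.round(4),o['ft_force'].round(1))
P=cloud(grab('side'))
print('held',fit(P,p[:2],.008,.036),'spice',fit(P,(.55,.185),.064,.08))
E
```

```text
[ 0.5892 -0.0101  0.0231] [-4.6 -2.1  0.2]
held (99, array([ 0.5887, -0.0054]), np.float64(0.0167)) spice (107, array([0.55  , 0.1852]), np.float64(0.0159))
```

Request:
arm_command:
  xyz:
    - [0,0.06,0]
    - [0,0.04,0]
    - [0,0,0]
    - [0,0,0]
    - [0,0,0]
  rotation:
    - [0,0,0]
    - [0,0,0]
    - [0,0,0]
    - [0,0,0]
    - [0,0,0]

```text
time_s: 17.4
eef_pos: [0.5895, -0.01, 0.0224]
orientation: [[-0.201, 0.98, -0.01], [0.98, 0.201, -0.002], [0.0, -0.01, -1.0]]
ft_force: [-10.5, -3.7, 3.2]
finger_gap: 0.0327
finger_force: 60.8
```

It stops hard at home. Relax, release, lift off.

Request:
arm_command:
  xyz:
    - [0,-0.07,0]
    - [0,-0.05,0]
    - [0,0,0]
    - [0,0,0]
    - [0,0,0]
  rotation:
    - [0,0,0]
    - [0,0,0]
    - [0,0,0]
    - [0,0,0]
    - [0,0,0]

```text
time_s: 17.82
eef_pos: [0.5893, -0.0101, 0.0228]
orientation: [[-0.202, 0.979, -0.001], [0.979, 0.202, -0.0], [0.0, -0.001, -1.0]]
ft_force: [-2.2, -1.6, -3.7]
finger_gap: 0.0322
finger_force: 59.2
```

Request:
arm_command:
  xyz:
    - [0,0,0]
    - [0,0,0]
    - [0,0,0]
    - [0,0,0]
    - [0,0,0]
  rotation:
    - [0,0,0]
    - [0,0,0]
    - [0,0,0]
    - [0,0,0]
    - [0,0,0]
  claw: 0.55

```text
time_s: 18.23
eef_pos: [0.5909, -0.0099, 0.0244]
orientation: [[-0.202, 0.979, 0.002], [0.979, 0.202, 0.0], [-0.0, 0.002, -1.0]]
ft_force: [-0.6, -0.2, 0.4]
finger_gap: 0.0472
finger_force: 0.0
```

Request:
arm_command:
  xyz:
    - [0,0,-0.3]
    - [0,0,-0.7]
    - [0,0,-0.9]
    - [0,0,-0.9]
    - [0,0,-0.5]
  rotation:
    - [0,0,0]
    - [0,0,0]
    - [0,0,0]
    - [0,0,0]
    - [0,0,0]

```text
time_s: 18.65
eef_pos: [0.5918, -0.0102, 0.1616]
orientation: [[-0.202, 0.979, 0.008], [0.979, 0.202, -0.001], [-0.002, 0.007, -1.0]]
ft_force: [0.8, -0.4, 0.9]
finger_gap: 0.0468
finger_force: 0.0
```

Request:
arm_command:
  xyz:
    - [0,-0.6,0]
    - [0,-0.6,0]
    - [0,-0.6,0]
    - [0,-0.6,0]
    - [0,-0.6,0]
  rotation:
    - [0,0,0]
    - [0,0,0]
    - [0,0,0]
    - [0,0,0]
    - [0,0,0]

```text
time_s: 19.07
eef_pos: [0.4716, -0.0344, 0.1567]
orientation: [[-0.202, 0.979, 0.002], [0.979, 0.202, -0.0], [-0.001, 0.002, -1.0]]
ft_force: [1.0, -0.4, -0.1]
finger_gap: 0.0473
finger_force: 0.0
```

Request:
arm_command:
  xyz:
    - [0,0,0]
    - [0,0,0]
    - [0,0,0]
    - [0,0,0]
    - [0,0,0]
  rotation:
    - [0,0,0]
    - [0,0,0]
    - [0,0,0]
    - [0,0,0]
    - [0,0,0]

```text
time_s: 19.48
eef_pos: [0.4732, -0.0342, 0.1557]
orientation: [[-0.202, 0.979, 0.001], [0.979, 0.202, -0.0], [-0.0, 0.001, -1.0]]
ft_force: [-0.1, 0.5, -0.1]
finger_gap: 0.0468
finger_force: 0.0
```

```bash
python3 - <<'E'
from h import *
from held import fit
o=r.get_obs(); print(o['eef_pos'].round(4),o['ft_force'].round(1))
d=grab('side'); P=cloud(d)
for k,c in dict(spice=(.55,.185),sugar=(.5696,.0896),salt=(.590,-.0095)).items():
    m=(np.hypot(P[...,0]-c[0],P[...,1]-c[1])<.03)&(P[...,2]>.064)&(P[...,2]<.11)
    print(k,'cap',fit(P,c,.064,.08),'foot',fit(P,c,.008,.034),'max z',P[m][:,2].max().round(4),m.sum())
g=grab('top')
cv2.imwrite('pics/fin.png',np.hstack([cv2.resize(d['image'][200:330,280:410],(400,400)),cv2.resize(g['image'][180:310,190:320+0],(400,400))]))
E
```

```text
[ 0.4732 -0.0342  0.1557] [-0.1  0.5 -0.1]
spice cap (105, array([0.5498, 0.1849]), np.float64(0.0164)) foot (121, array([0.5484, 0.1844]), np.float64(0.0187)) max z 0.0938 309
sugar cap (105, array([0.5693, 0.0897]), np.float64(0.0153)) foot (130, array([0.5684, 0.088 ]), np.float64(0.0192)) max z 0.0934 272
salt cap (87, array([ 0.5881, -0.009 ]), np.float64(0.0151)) foot (108, array([ 0.5891, -0.0101]), np.float64(0.0187)) max z 0.0935 234
```

View pics/fin.png

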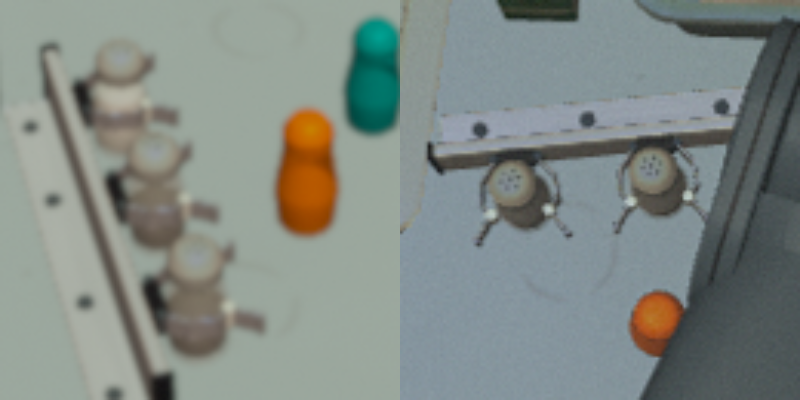

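The picture shows all three shakers upright in their clips: salt at (118,90), sugar at (155,190) and spice at (195,295) in the left crop. They have equal tops (93.5 mm measured) and an even pitch, and the arm is clear. Handing in.

```bash
python3 -c "
from plant import r
print(r.hand_in())"
```

```text
the job is handed in; nothing more can be done
None
```

I handed the job in at about 20 s with the spice shaker in the left clip and the salt in the right. In the last camera check both stood upright, within about 2 mm of their seats by my measurement, and the sugar shaker hadn't moved; I didn't re-measure the jug, tumbler and tea box, and the hand-in gave no verdict.

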